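Flip the dried model's marker to green

ROBOT

A 7-joint arm with a two-finger parallel gripper is mounted at the origin on the work surface. World frame = base frame: x ahead of the robot, y to its left, z up, the work surface at z = 0. Lengths are in mm, angles in rad, forces in N, time in s.
With the tool pointing down it reaches from about 425 to 875 mm from the base axis. Payload 8.4 kg.
Tool frame: the origin (TCP) lies between the finger pads; the fingertips stand 8 mm ahead of it and the grasp point (between the pads) lies 11 mm behind it; x points along the fingers, y is the direction in which the jaws open and shut, and the axes are right-handed (so a half turn about x gives the same grasp; the last joint's range is limited). The gripper opens to 85 mm and grips with 20 to 120 N. Pads are 22 mm wide; open, the fingers measure 114 mm over their backs; the gripper's body (76 mm by 85 mm) begins 54 mm behind the grasp point. The pads swing forward as they close: fully open they stand 13 mm farther back than shut.
Start: joints at [-1.228, 0.333, 0.04, 1.465, -0.013, 1.343, -0.059], TCP at [277.916, 587.56, 239.308] pointing down, gripper open.
Joint ranges: [-2.58, 2.58], [-0.38, 2.09], [-1.3, 1.39], [0.25, 2.4], [-1.5, 4.64], [0.08, 2.09], [-2.65, 2.65]. Speed limits (rad/s): [2.22, 2.22, 2.79, 2.79, 3.14, 3.14, 3.14].

INTERFACE

Orientations are given as [roll, pitch, yaw] about the fixed x, y, z axes, in that order (R = Rz(yaw) Ry(pitch) Rx(roll)).
In Python, from bench import get_state, cams, order gives the robot as it stands.
- The arm moves only by the tool send_rows, never from a script. Its argument "moves" is a list of rows, each an object with "claw": the finger opening in mm, from 0 to 85.4; "offset": the shift along the world's x, y, z in mm, a list of three; "rot": the turn, a rotation vector about the world's x, y, z in rad, a list of three. A call has 1 to 20 rows; each row shifts and turns the commanded pose from where the row before left it; what a row does not reach is not made up. A row lasts 1/10 s, in which the tool goes at most 50 mm and 8.59 degrees, less where a joint would pass 70% of its speed; a pose out of reach is approached as far as the arm can. A call is refused whole if a number of a shift passes 50 or a number of a turn 0.15, either way. A call with a gripper value outside its range is refused whole. The fingers move at their own pace and stop on an object; the grip force is fixed at half the most. Time passes only in rows, so rows that do not move let the fingers close. It gives the time, the measured TCP pose, the force and the opening at its end, in the units of the state.
- get_state(): the state, without advancing time (a new reading comes with each control period).
- cams.read_camera(name): name is "scene" or "top"; returns the picture (400x640x3 uint8, red, green, blue); there is no depth.
- cams.camera_params(name): a dict with "fx", "fy", "cx", "cy" (pixels), "origin" and "orientation" of the camera in the world. Camera axes: x right, y down, z forward; pixel columns grow to the right and rows downward; lengths in mm; the calibration is good to about 2 mm. A picture is of the moment at which its call begins. camera_params takes no time and is no camera call.
- order.close_job(): hands the job in, once; it reports no verdict.
The state is a dict: "time": time; "joint_positions": joint angles; "joint_vel": joint speeds; "joint_efforts": joint torques, N m; "eef_pos": TCP position; "eef_rot": TCP orientation; "wrist_force": force on the tool from outside, world axes, zero at the start; "moment": the same for the moment, N m; "grip_width": opening from 0.0 (shut) to 1.0 (fully open).
Only numpy, scipy, OpenCV 4.12 (cv2) and the standard library are available. Lean on these libraries where they do the work, as an engineer would, in place of code of your own. Each camera call takes 0.05 s, during which the arm holds its last target. There are 200 camera calls.

TASK

The round stadium model has dried. Push the paddle on the marker stand in front of it right over its hinge, so that its green face shows and it lies flat on the rests on the model's side. Leave the other two markers as they are, and do not lift, tip or shove the stands, the models or anything else on the table.

Things in the scene. Friction and masses are not known exactly. Their poses are not given: they have to be found in the camera images.
- stand_stadium: Loose marker stand, robot side of the stadium model: steel base 200 (its x) x 100 (its y) x 10 mm, 1.6 kg. Origin: centre of its underside. Its x points to its model (model's centre 150 mm off), y is parallel to the hinge. Posts at y = +-44 mm, 88 mm high, 8 mm thick, carry the hinge. Four rests (8 mm thick, 77 mm high, at x = +-60, y = +-26 mm) show where the paddle lies flat.
- flag_stadium (a joint): Paddle hinge of the stadium stand, rad. 0: paddle flat towards the stand's -x (robot side), red up; grows as the free edge swings up and over; 1.57 upright; 3.14: flat towards +x (model side), green up. Stops at 0 and 3.14. Stiff: the paddle stays where it is left (0.05 N m to turn it; paddle 60 g). This one starts near 0 (0 to 0.3, red up).
- pivot_stadium (a point): Middle of the hinge pin of the stadium stand, 80 mm above the table (10 mm thick pin); axes as the stand's.
- edge_stadium (a point): Middle of the paddle's free edge on the stadium stand, at mid-thickness; turns with the paddle. The paddle is a flat plate 70 mm wide, 6 mm thick, reaching 80 mm from the pin, one face red, the other green.
- tab_stadium (a point): Middle of the end of the stadium paddle's black thumb tab, at mid-thickness. The tab is one piece with the paddle and in its plane, on the opposite side of the pin: 36 mm wide, 6 mm thick, reaching 60 mm from the pin. Pressing the tab down raises the paddle.
- model_stadium: Loose architectural model: white round open stadium bowl, 74 mm across, 46 mm high overall, on a dark square wooden plinth 84 x 84 x 12 mm; 250 g. Origin: centre of the plinth's underside.
- stand_towers: Loose marker stand, robot side of the towers model: steel base 200 (its x) x 100 (its y) x 10 mm, 1.6 kg. Origin: centre of its underside. Its x points to its model (model's centre 150 mm off), y is parallel to the hinge. Posts at y = +-44 mm, 88 mm high, 8 mm thick, carry the hinge. Four rests (8 mm thick, 77 mm high, at x = +-60, y = +-26 mm) show where the paddle lies flat.
- flag_towers (a joint): Paddle hinge of the towers stand, rad. 0: paddle flat towards the stand's -x (robot side), red up; grows as the free edge swings up and over; 1.57 upright; 3.14: flat towards +x (model side), green up. Stops at 0 and 3.14. Stiff: the paddle stays where it is left (0.05 N m to turn it; paddle 60 g). This one starts at 0 (red up).
- pivot_towers (a point): Middle of the hinge pin of the towers stand, 80 mm above the table (10 mm thick pin); axes as the stand's.
- edge_towers (a point): Middle of the paddle's free edge on the towers stand, at mid-thickness; turns with the paddle. The paddle is a flat plate 70 mm wide, 6 mm thick, reaching 80 mm from the pin, one face red, the other green.
- tab_towers (a point): Middle of the end of the towers paddle's black thumb tab, at mid-thickness. The tab is one piece with the paddle and in its plane, on the opposite side of the pin: 36 mm wide, 6 mm thick, reaching 60 mm from the pin. Pressing the tab down raises the paddle.
- model_towers: Loose architectural model: two white square towers with small blocks, up to 97 mm high overall, on a dark square wooden plinth 84 x 84 x 12 mm; 250 g. Origin: centre of the plinth's underside.
- stand_house: Loose marker stand, robot side of the house model: steel base 200 (its x) x 100 (its y) x 10 mm, 1.6 kg. Origin: centre of its underside. Its x points to its model (model's centre 150 mm off), y is parallel to the hinge. Posts at y = +-44 mm, 88 mm high, 8 mm thick, carry the hinge. Four rests (8 mm thick, 77 mm high, at x = +-60, y = +-26 mm) show where the paddle lies flat.
- flag_house (a joint): Paddle hinge of the house stand, rad. 0: paddle flat towards the stand's -x (robot side), red up; grows as the free edge swings up and over; 1.57 upright; 3.14: flat towards +x (model side), green up. Stops at 0 and 3.14. Stiff: the paddle stays where it is left (0.05 N m to turn it; paddle 60 g). This one starts at 3.14 (already green up).
- pivot_house (a point): Middle of the hinge pin of the house stand, 80 mm above the table (10 mm thick pin); axes as the stand's.
- edge_house (a point): Middle of the paddle's free edge on the house stand, at mid-thickness; turns with the paddle. The paddle is a flat plate 70 mm wide, 6 mm thick, reaching 80 mm from the pin, one face red, the other green.
- tab_house (a point): Middle of the end of the house paddle's black thumb tab, at mid-thickness. The tab is one piece with the paddle and in its plane, on the opposite side of the pin: 36 mm wide, 6 mm thick, reaching 60 mm from the pin. Pressing the tab down raises the paddle.
- model_house: Loose architectural model: small white house with a gable roof and chimney, about 61 mm high overall, on a dark square wooden plinth 84 x 84 x 12 mm; 250 g. Origin: centre of the plinth's underside.
- cup1: White casting cup, 64 mm across, 55 mm high, in the white tray at the robot's left. Origin: centre of its underside.
- cup2: White casting cup, 64 mm across, 55 mm high, in the white tray at the robot's left. Origin: centre of its underside.
- paint: Blue paint bottle, 56 mm across, 150 mm high, in the white tray. Origin: centre of its underside.
- pencil: Yellow pencil, about 160 mm long, 8 mm thick, lying on the table at the robot's right. Origin: middle, underside.
- sander: Cork sanding block 90 x 50 x 30 mm, on the table at the robot's left. Origin: centre of its underside.
There are look-alikes about, which are no part of the job. What is shaped like the stand_towers but pink or purple is not meant.

How it is judged:
By the outcome, as a careful person would: the job done as asked, in the order asked, and still so for the second after the job is handed in, with the robot touching nothing.
It also fails if it takes over 48 s, if anything falls off the work surface, if the arm or the gripper's body presses on something with over 40 N, if the wrist force passes 120 N, or if a joint passes its speed limit or range.

## Working session

There is one attempt and no reset: what is moved stays moved. The work goes in short steps, Python scripts to look and compute and a tool call to move; the robot and the scene stay as the last step left them, time stands still between calls to the robot, and variables do not carry over. Pictures are saved under pics/ and viewed, about 8 in all and at most 12, crops included, and the job is handed in when it is done.

Besides the shell and the picture viewer there is one more tool, called after "Emit:" as a command line: name --argument value ..., lists and objects as JSON in quotes. send_rows: Moves the arm, as the interface text tells. Its arguments: {"type":"object","properties":{"moves":{"type":"array"}},"required":["moves"]}

```bash
mkdir -p pics && python3 - <<'E'
from bench import get_state,cams
import cv2
for n in("top","scene"):
    cv2.imwrite(f"pics/{n}0.png",cams.read_camera(n)[:,:,::-1]); print(n,cams.camera_params(n))
print(get_state())
E
```

```text
top {'fx': 418.5413263548999, 'fy': 418.5413263548999, 'cx': 320.4820065489131, 'cy': 196.55826163285664, 'origin': array([ 392.93611549,  -25.00344735, 1464.12786657]), 'orientation': array([-3.03423481, -0.01070339, -1.55575979])}
scene {'fx': 433.90096072297376, 'fy': 433.90096072297376, 'cx': 313.4346182785717, 'cy': 199.94609661853457, 'origin': array([1155.21210973, -813.4916098 , 1118.57037192]), 'orientation': array([-2.39035299, -0.01709448,  0.67333818])}
{'time': 0.1, 'joint_positions': array([-1.2281998 ,  0.33385039,  0.03987586,  1.46618984, -0.01343884,
        1.34333913, -0.0585044 ]), 'joint_vel': array([ 5.07418378e-04, -1.76549837e-04,  6.14144814e-04, -1.37159505e-03,
        4.99309384e-05, -7.97779283e-04,  1.31210831e-03]), 'joint_efforts': array([ 4.76558911e-03, -6.60016108e+01,  1.37072571e+00, -4.06476831e+01,
        1.70936534e-02,  8.61177163e-03,  1.03190186e-05]), 'eef_pos': array([277.74975786, 587.20539858, 238.50024835]), 'eef_rot': array([-1.52839936,  1.56927543, -1.97022718]), 'wrist_force': array([ 0.04425375,  0.6479371 , -0.67060799]), 'moment': array([ 0.06481744, -0.04286798, -0.02811224]), 'grip_width': 0.9958234528976323}
```

View pics/top0.png

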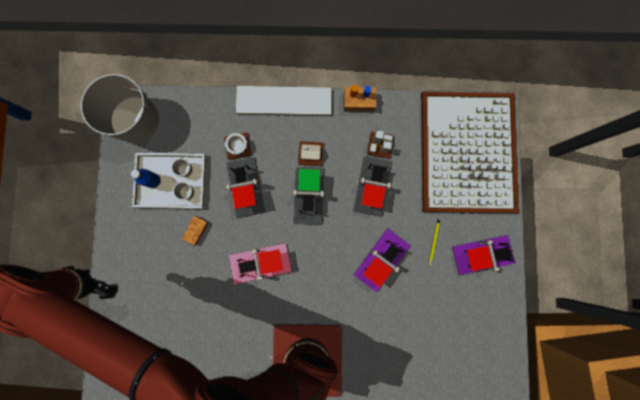

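View pics/scene0.png

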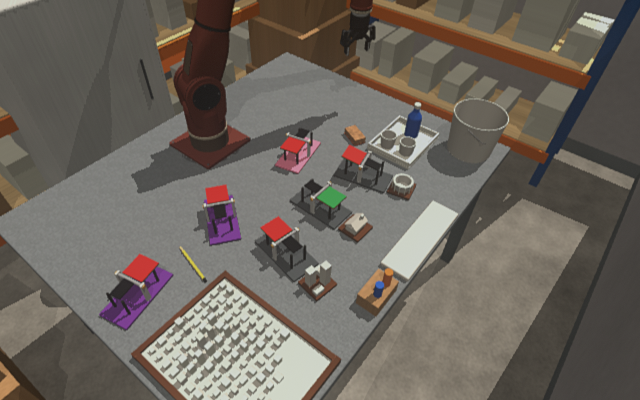

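The top view shows the stadium bowl at about (236,145) and its stand at (243,188), with the red paddle at (244,195). The towers stand is at (374,187) and the house stand at (309,195), both to be left alone. The tab side faces the model.

```bash
cat > h.py <<'E'
import numpy as np,cv2
from scipy.spatial.transform import Rotation as R
from bench import get_state,cams
def rd(n): return cams.read_camera(n)[:,:,::-1].copy()
def ray(n,uv):
    p=cams.camera_params(n); uv=np.atleast_2d(uv).astype(float)
    d=np.c_[(uv[:,0]-p['cx'])/p['fx'],(uv[:,1]-p['cy'])/p['fy'],np.ones(len(uv))]
    return p['origin'],R.from_euler('xyz',p['orientation']).apply(d)
def plane(n,uv,z):
    o,d=ray(n,uv); return o+d*((z-o[2])/d[:,2])[:,None]
def proj(n,X):
    p=cams.camera_params(n); c=R.from_euler('xyz',p['orientation']).inv().apply(np.atleast_2d(X)-p['origin'])
    return np.c_[p['fx']*c[:,0]/c[:,2]+p['cx'],p['fy']*c[:,1]/c[:,2]+p['cy']]
def red(im): 
    i=im.astype(int); return ((i[:,:,2]>150)&(i[:,:,1]<60)&(i[:,:,0]<60)).astype(np.uint8)
E
python3 - <<'E'
from h import *
t=cv2.imread("pics/top0.png");s=cv2.imread("pics/scene0.png")
for n,im,b in(("top",t,(220,160,270,225)),("scene",s,(335,135,395,180))):
    m=red(im); k=np.zeros_like(m);k[b[1]:b[3],b[0]:b[2]]=m[b[1]:b[3],b[0]:b[2]]
    c=max(cv2.findContours(k,0,1)[0],key=cv2.contourArea)
    q=cv2.approxPolyDP(c,4,True)[:,0]; M=cv2.moments(k,True); ce=(M['m10']/M['m00'],M['m01']/M['m00'])
    bx=cv2.boxPoints(cv2.minAreaRect(c))
    print(n,q.tolist(),bx.round(1).tolist(),ce)
    for z in(83,95): print(z,plane(n,[ce],z).round(1),plane(n,q,z).round(0).tolist())
i=t.astype(int); w=np.zeros(t.shape[:2],np.uint8)
w[125:160,215:260]=(i.min(2)>170)[125:160,215:260]
M=cv2.moments(w,True);ce=(M['m10']/M['m00'],M['m01']/M['m00']);print("bowl",ce,plane("top",[ce],40))
a=cv2.resize(t[125:225,200:280],None,fx=5,fy=5,interpolation=2);b=cv2.resize(s[130:200,330:425],None,fx=4,fy=4,interpolation=2)
o=np.zeros((500,400+380,3),np.uint8);o[:,:400]=a;o[:280,400:]=b;cv2.imwrite("pics/c1.png",o)
E
```

```text
top [[251, 185], [232, 189], [235, 207], [254, 203]] [[231.10000610351562, 187.60000610351562], [251.5, 184.1999969482422], [254.89999389648438, 204.39999389648438], [234.5, 207.8000030517578]] (243.02631578947367, 196.0071770334928)
83 [[539.7 219.1  83. ]] [[577.0, 194.0, 83.0], [562.0, 256.0, 83.0], [503.0, 244.0, 83.0], [517.0, 182.0, 83.0]]
95 [[538.4 217.   95. ]] [[575.0, 192.0, 95.0], [561.0, 254.0, 95.0], [502.0, 242.0, 95.0], [516.0, 180.0, 95.0]]
scene [[343, 155], [351, 160]] [[342.6000061035156, 155.8000030517578], [343.0, 155.0], [351.20001220703125, 159.6999969482422], [350.79998779296875, 160.39999389648438]] (352.03846153846155, 156.69230769230768)
83 [[540.2 209.4  83. ]] [[510.0, 196.0, 83.0], [548.0, 192.0, 83.0]]
95 [[547.3 197.5  95. ]] [[517.0, 184.0, 95.0], [555.0, 181.0, 95.0]]
bowl (238.61764705882354, 146.11764705882354) [[717.57507642 247.94447272  40.        ]]
```

View pics/c1.png

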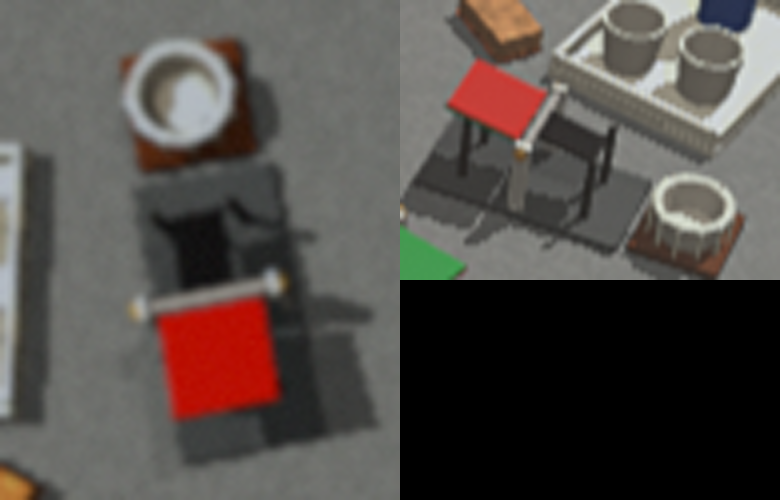

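The crop shows the post tops at crop (138,309) and (274,283), the bowl rim centred at (180,93), and the tab between the posts and the model. The tab is tilted slightly down, so the paddle is near 0.2 rad.

```bash
python3 - <<'E'
from h import *
f=lambda a:np.array(a)/5+[200,125]-0.4
P=plane("top",f([[138,309],[274,283]]),88);print("posts",P.round(1),np.linalg.norm(P[0]-P[1]),"mid",P.mean(0).round(1))
d=P[0]-P[1];print("yaw",np.arctan2(-d[0],d[1]))
B=plane("top",f([[135,190],[280,163],[325,437],[185,465]]),10);print(B.round(0).tolist(),B.mean(0))
e=(B[0]+B[1]-B[2]-B[3])/2;print(e,np.arctan2(e[1],e[0]))
bw=plane("top",f([[180,93]]),46)[0];print("bowl",bw)
g=lambda a:np.array(a)/4+[330-100,130]-0.4
S=plane("scene",g([[560,90],[523,148]]),88);print("scene posts",S.round(1),S.mean(0))
r=plane("top",f([[172,418],[280,402]]),90);print("edge",r.round(0).tolist())
s=get_state();T=R.from_euler('xyz',s['eef_rot']);print(T.as_matrix().round(3))
for y in(.15,.18,.2,.22):
  for sg in (1,-1):
    yy=sg*np.array([-np.sin(y),np.cos(y),0]);x=np.array([0,0,-1.]);D=np.c_[x,yy,np.cross(x,yy)]
    print(y,sg,(R.from_matrix(D)*T.inv()).as_rotvec().round(3))
E
```

```text
posts [[570.3 271.5  88. ]
 [589.1 182.3  88. ]] 91.22804903218373 mid [579.7 226.9  88. ]
yaw 0.20815085271901657
[[665.0, 294.0, 10.0], [686.0, 193.0, 10.0], [493.0, 155.0, 10.0], [472.0, 252.0, 10.0]] [578.70945735 223.26924144  10.        ]
[192.89238057  39.74611174   0.        ] 0.20320920829194392
bowl [726.27182387 257.54451979  46.        ]
scene posts [[577.9 266.   88. ]
 [596.  180.   88. ]] [586.92870712 223.01504889  88.        ]
edge [[498.0, 246.0, 90.0], [510.0, 176.0, 90.0]]
[[-0.001  0.428  0.904]
 [-0.001  0.904 -0.428]
 [-1.    -0.002  0.   ]]
0.15 1 [ 0.002 -0.     0.592]
0.15 -1 [-0.00e+00 -2.00e-03 -2.55e+00]
0.18 1 [ 0.002 -0.     0.622]
0.18 -1 [-0.00e+00 -2.00e-03 -2.52e+00]
0.2 1 [ 0.002 -0.     0.642]
0.2 -1 [-0.0e+00 -2.0e-03 -2.5e+00]
0.22 1 [ 0.002 -0.     0.662]
0.22 -1 [-0.00e+00 -2.00e-03 -2.48e+00]
```

Emit:
send_rows --moves '[{"claw":0,"offset":[28,-29.5,0],"rot":[0,0,0.054]},{"claw":0,"offset":[28,-29.5,0],"rot":[0,0,0.054]},{"claw":0,"offset":[28,-29.5,0],"rot":[0,0,0.054]},{"claw":0,"offset":[28,-29.5,0],"rot":[0,0,0.054]},{"claw":0,"offset":[28,-29.5,0],"rot":[0,0,0.054]},{"claw":0,"offset":[28,-29.5,0],"rot":[0,0,0.054]},{"claw":0,"offset":[28,-29.5,0],"rot":[0,0,0.054]},{"claw":0,"offset":[28,-29.5,0],"rot":[0,0,0.054]},{"claw":0,"offset":[28,-29.5,0],"rot":[0,0,0.054]},{"claw":0,"offset":[28,-29.5,0],"rot":[0,0,0.054]},{"claw":0,"offset":[28,-29.5,0],"rot":[0,0,0.054]},{"claw":0,"offset":[28,-30.5,0],"rot":[0,0,0.051]},{"claw":0,"offset":[0,0,0],"rot":[0,0,0]},{"claw":0,"offset":[0,0,0],"rot":[0,0,0]},{"claw":0,"offset":[0,0,0],"rot":[0,0,0]},{"claw":0,"offset":[0,0,0],"rot":[0,0,0]},{"claw":0,"offset":[0,0,0],"rot":[0,0,0]}]'

```text
time: 1.8
eef_pos: [613.2, 233.8, 239.4]
eef_rot: [1.718, 1.57, 1.923]
wrist_force: [0.1, -0.6, -0.2]
grip_width: 0.0
```

Emit:
send_rows --moves '[{"claw":0,"offset":[0,0,-40],"rot":[0,0,0]},{"claw":0,"offset":[0,0,-40],"rot":[0,0,0]},{"claw":0,"offset":[0,0,-40],"rot":[0,0,0]},{"claw":0,"offset":[0,0,0],"rot":[0,0,0]},{"claw":0,"offset":[0,0,0],"rot":[0,0,0]},{"claw":0,"offset":[0,0,0],"rot":[0,0,0]}]'

```text
time: 2.4
eef_pos: [615.2, 233.3, 122.2]
eef_rot: [0.22, 1.567, 0.424]
wrist_force: [-0.7, 0.5, -0.5]
grip_width: 0.004
```

```bash
cat > look.py <<'E'
import sys
from h import *
n=sys.argv[1]
t=rd("top");s=rd("scene")
o=np.zeros((500,760,3),np.uint8)
o[:,:300]=cv2.resize(t[125:225,210:270],None,fx=5,fy=5,interpolation=2)
o[:450,300:]=cv2.resize(s[110:200,330:422],None,fx=5,fy=5,interpolation=2)
cv2.imwrite(f"pics/{n}.png",o)
g=get_state();T=R.from_euler('xyz',g['eef_rot']).as_matrix();print(g['time'],g['eef_pos'].round(1),g['wrist_force'].round(1),"toolyaw",np.arctan2(-T[0,1],T[1,1]),T[:,0].round(3))
E
python3 look.py a1
```

```text
2.5 [615.2 233.2 122. ] [ 0.3 -0.6  0.3] toolyaw 0.2033032042993818 [ 0.004  0.002 -1.   ]
```

View pics/a1.png

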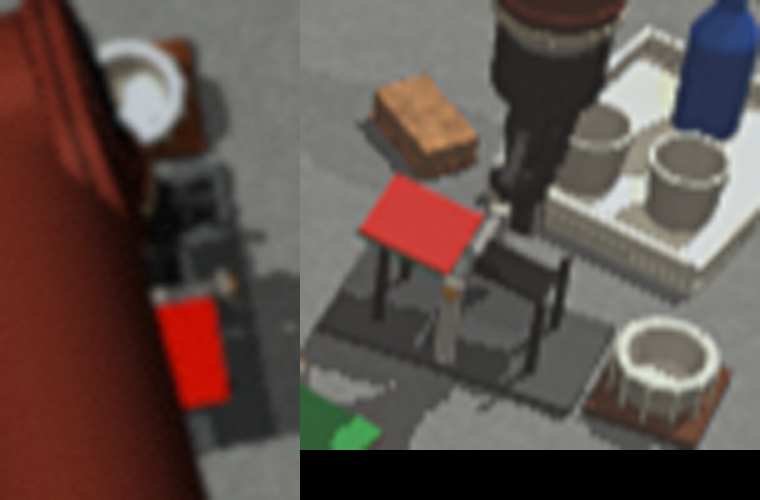

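The fingertip, at scene crop (525,232), hangs over the tab and past the pin. The tilted red paddle and both posts are clear, so I'm pressing the tab.

Emit:
send_rows --moves '[{"claw":0,"offset":[0,0,-16],"rot":[0,0,0]},{"claw":0,"offset":[0,0,-12],"rot":[0,0,0]},{"claw":0,"offset":[0,0,-8],"rot":[0,0,0]},{"claw":0,"offset":[0,0,-6],"rot":[0,0,0]},{"claw":0,"offset":[0,0,-6],"rot":[0,0,0]},{"claw":0,"offset":[0,0,-6],"rot":[0,0,0]},{"claw":0,"offset":[0,0,-5],"rot":[0,0,0]},{"claw":0,"offset":[0,0,0],"rot":[0,0,0]},{"claw":0,"offset":[0,0,0],"rot":[0,0,0]}]'

```text
time: 3.4
eef_pos: [613.6, 232.4, 60.0]
eef_rot: [-2.867, 1.57, -2.664]
wrist_force: [0.4, -0.2, 0.4]
grip_width: -0.001
```

```bash
python3 look.py a2
```

```text
3.5 [613.8 232.5  60.3] [-0.8  0.5 -0.2] toolyaw 0.20320385468278818 [-0. -0. -1.]
```

View pics/a2.png

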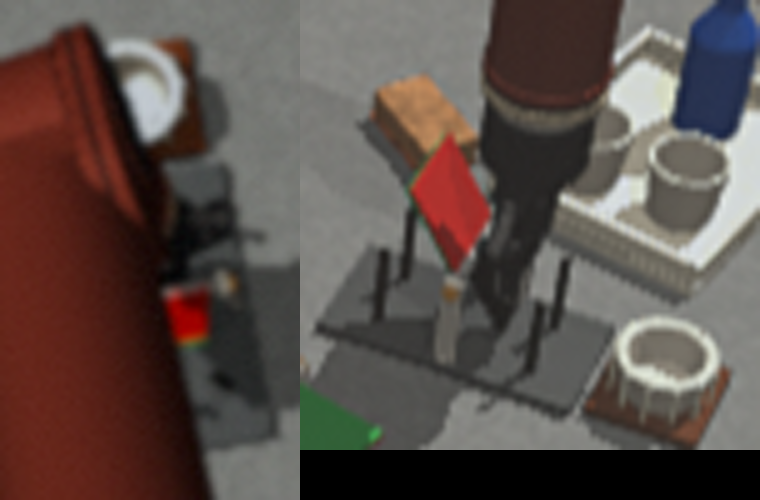

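The paddle now stands at about 60° (red face at scene crop 450,200) and the stand hasn't moved. Next I retreat upward and go round to the robot side.

Emit:
send_rows --moves '[{"claw":0,"offset":[0,0,20],"rot":[0,0,0]},{"claw":0,"offset":[0,0,40],"rot":[0,0,0]},{"claw":0,"offset":[0,0,40],"rot":[0,0,0]},{"claw":0,"offset":[0,0,40],"rot":[0,0,0]},{"claw":0,"offset":[0,0,10],"rot":[0,0,0]},{"claw":0,"offset":[0,0,0],"rot":[0,0,0]},{"claw":0,"offset":[0,0,0],"rot":[0,0,0]},{"claw":0,"offset":[-38,-8,0],"rot":[0,0,0]},{"claw":0,"offset":[-38,-8,0],"rot":[0,0,0]},{"claw":0,"offset":[-38,-8,0],"rot":[0,0,0]},{"claw":0,"offset":[0,0,0],"rot":[0,0,0]},{"claw":0,"offset":[0,0,0],"rot":[0,0,0]},{"claw":0,"offset":[0,0,-35],"rot":[0,0,0]},{"claw":0,"offset":[0,0,-35],"rot":[0,0,0]},{"claw":0,"offset":[0,0,-10],"rot":[0,0,0]},{"claw":0,"offset":[0,0,0],"rot":[0,0,0]},{"claw":0,"offset":[0,0,0],"rot":[0,0,0]}]'

```text
time: 5.2
eef_pos: [500.8, 208.8, 131.2]
eef_rot: [-0.063, 1.57, 0.14]
wrist_force: [0.1, 0.6, 0.1]
grip_width: 0.002
```

```bash
python3 look.py a3
```

```text
5.3 [501.1 209.  131.9] [ 0.3  0.1 -0.1] toolyaw 0.20291358818958805 [ 0.002  0.001 -1.   ]
```

View pics/a3.png

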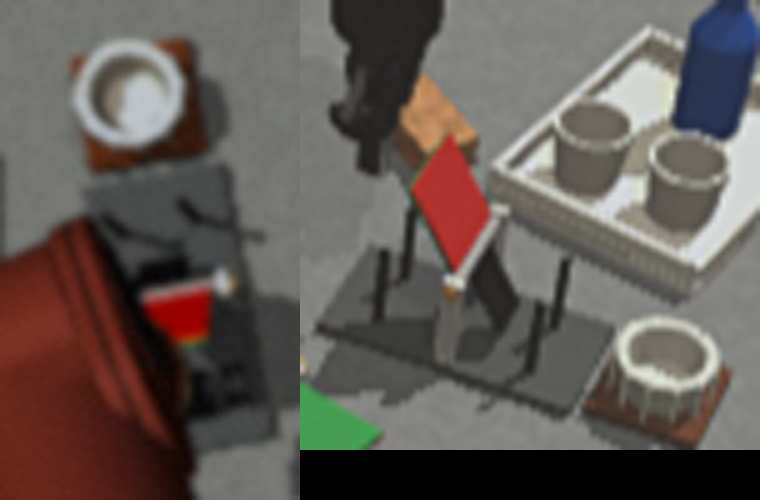

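The finger (scene crop 370,165) is behind the raised paddle on the robot side, with clear space. Now I push it over.

Emit:
send_rows --moves '[{"claw":0,"offset":[13,2.7,0],"rot":[0,0,0]},{"claw":0,"offset":[13,2.7,0],"rot":[0,0,0]},{"claw":0,"offset":[13,2.7,0],"rot":[0,0,0]},{"claw":0,"offset":[13,2.7,0],"rot":[0,0,0]},{"claw":0,"offset":[13,2.7,0],"rot":[0,0,0]},{"claw":0,"offset":[13,2.7,0],"rot":[0,0,0]},{"claw":0,"offset":[13,2.7,0],"rot":[0,0,0]},{"claw":0,"offset":[5,1,-4],"rot":[0,0,0]},{"claw":0,"offset":[5,1,-5],"rot":[0,0,0]},{"claw":0,"offset":[4,0.8,-5],"rot":[0,0,0]},{"claw":0,"offset":[3,0.6,-5],"rot":[0,0,0]},{"claw":0,"offset":[2,0.4,-5],"rot":[0,0,0]},{"claw":0,"offset":[2,0.4,-5],"rot":[0,0,0]},{"claw":0,"offset":[0,0,0],"rot":[0,0,0]},{"claw":0,"offset":[0,0,0],"rot":[0,0,0]}]'

```text
time: 6.8
eef_pos: [611.6, 231.5, 100.9]
eef_rot: [-2.805, 1.57, -2.602]
wrist_force: [0.1, 0.3, 0.7]
grip_width: -0.0
```

```bash
python3 look.py a4
```

```text
6.9 [611.8 231.6 101.4] [ 0.2  0.5 -0.4] toolyaw 0.20312194316321266 [-0. -0. -1.]
```

View pics/a4.png

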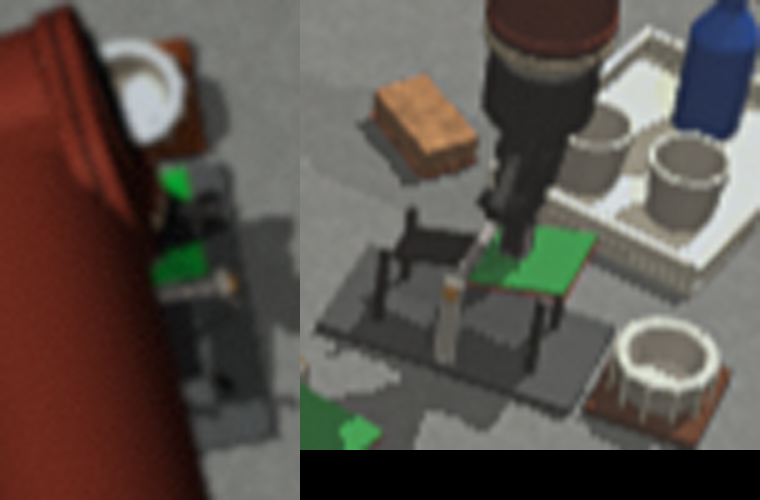

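It is nearly over, green face up at scene crop (550,260). I press the last 10 mm gently.

Emit:
send_rows --moves '[{"claw":0,"offset":[5,1,-2],"rot":[0,0,0]},{"claw":0,"offset":[5,1,-2],"rot":[0,0,0]},{"claw":0,"offset":[0,0,-2],"rot":[0,0,0]},{"claw":0,"offset":[0,0,-2],"rot":[0,0,0]},{"claw":0,"offset":[0,0,-1],"rot":[0,0,0]},{"claw":0,"offset":[0,0,0],"rot":[0,0,0]},{"claw":0,"offset":[0,0,0],"rot":[0,0,0]}]'

```text
time: 7.6
eef_pos: [621.7, 233.6, 92.2]
eef_rot: [-2.875, 1.57, -2.672]
wrist_force: [0.5, -0.5, 0.0]
grip_width: 0.0
```

Emit:
send_rows --moves '[{"claw":0,"offset":[0,0,-1],"rot":[0,0,0]},{"claw":0,"offset":[0,0,-0.5],"rot":[0,0,0]},{"claw":0,"offset":[0,0,0],"rot":[0,0,0]},{"claw":0,"offset":[0,0,0],"rot":[0,0,0]}]'

```text
time: 8.0
eef_pos: [621.9, 233.7, 91.2]
eef_rot: [1.184, 1.571, 1.387]
wrist_force: [-2.2, -0.4, 5.5]
grip_width: 0.001
```

The force rose to 5.5 N at the rests. One more small press, then I retreat.

Emit:
send_rows --moves '[{"claw":0,"offset":[0,0,-0.6],"rot":[0,0,0]},{"claw":0,"offset":[0,0,0],"rot":[0,0,0]},{"claw":0,"offset":[0,0,0],"rot":[0,0,0]}]'

```text
time: 8.3
eef_pos: [621.9, 233.7, 91.1]
eef_rot: [0.956, 1.571, 1.16]
wrist_force: [-4.7, -1.6, 9.4]
grip_width: 0.001
```

Emit:
send_rows --moves '[{"claw":0,"offset":[0,0,10],"rot":[0,0,0]},{"claw":0,"offset":[0,0,30],"rot":[0,0,0]},{"claw":0,"offset":[0,0,40],"rot":[0,0,0]},{"claw":0,"offset":[0,0,40],"rot":[0,0,0]},{"claw":0,"offset":[0,0,30],"rot":[0,0,0]},{"claw":0,"offset":[-30,30,0],"rot":[0,0,0]},{"claw":0,"offset":[-30,30,0],"rot":[0,0,0]},{"claw":0,"offset":[-30,30,0],"rot":[0,0,0]},{"claw":0,"offset":[-30,30,0],"rot":[0,0,0]},{"claw":0,"offset":[-30,30,0],"rot":[0,0,0]},{"claw":0,"offset":[-30,30,0],"rot":[0,0,0]},{"claw":0,"offset":[0,0,0],"rot":[0,0,0]},{"claw":0,"offset":[0,0,0],"rot":[0,0,0]},{"claw":0,"offset":[0,0,0],"rot":[0,0,0]}]'

```text
time: 9.7
eef_pos: [442.9, 412.7, 240.4]
eef_rot: [-0.713, 1.57, -0.511]
wrist_force: [-0.9, 0.2, -0.2]
grip_width: -0.001
```

```bash
python3 look.py a5 && python3 - <<'E'
from h import *
s=rd("scene");t=rd("top");a=cv2.imread("pics/scene0.png");b=cv2.imread("pics/top0.png")
o=np.vstack([s[110:330,230:420], ]);cv2.imwrite("pics/a6.png",cv2.resize(s[110:310,220:430],None,fx=3,fy=3,interpolation=2))
f=lambda p:np.array(p)/5+[200,125]-0.4
# shift of the stadium bowl/house/tower regions versus the first picture
for n,c,d,bx in(("bowl",b,t,(222,130,252,160)),("house",a,s,(300,170,375,240)),("towers",a,s,(255,210,340,300)),("stad-model",a,s,(385,170,420,200)),("stadbase",a,s,(330,180,395,192))):
    x0,y0,x1,y1=bx
    r=cv2.matchTemplate(d[y0-4:y1+4,x0-4:x1+4],c[y0:y1,x0:x1],cv2.TM_CCOEFF_NORMED);print(n,cv2.minMaxLoc(r)[1],np.array(cv2.minMaxLoc(r)[3])-4)
E
```

```text
9.8 [443.1 412.5 240.3] [-0.2  0.1 -0.7] toolyaw 0.20083355899056984 [ 0. -0. -1.]
bowl 0.9980500340461731 [0 0]
house 0.9443895220756531 [0 0]
towers 0.9997431635856628 [0 0]
stad-model 0.9997799396514893 [0 0]
stadbase 0.7634420990943909 [0 0]
```

View pics/a5.png

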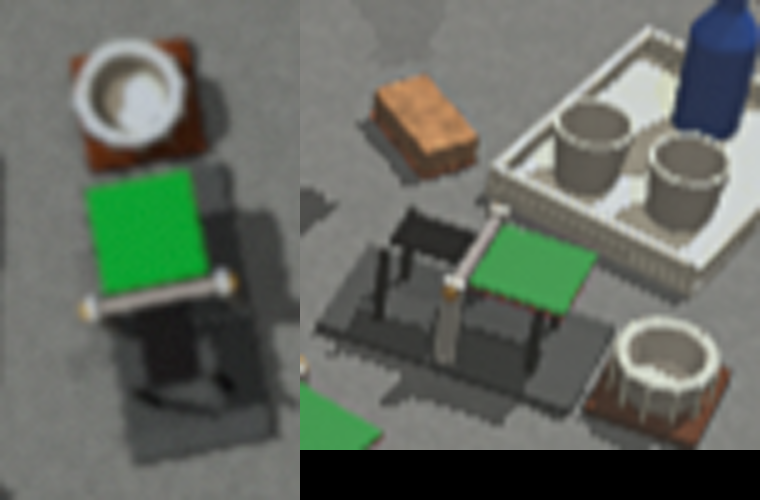

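The paddle lies flat on the model side, green up (scene crop 535,265; top crop 150,235). Stand and bowl are where they were, so I'm handing the job in.

```bash
python3 -c "
from bench import order;print(order.close_job())"
```

```text
the job is handed in; nothing more can be done
None
```

The stadium paddle is now over its hinge and lying flat on the model-side rests, green face up. I pressed its thumb tab down to raise it to about 60°, then pushed it over from the robot side. I finished with a light press until it met the rests (9.4 N at the wrist) and backed the arm clear. The job was handed in at about 10 s.

- **Paddle:** the last pictures show green up and flat. The fingertip stopped at about 83 mm, the height of a flat paddle's top face.
- **Surroundings:** comparing the first and last pictures, the stadium bowl and the towers group matched almost exactly with no shift (scores above 0.997).
- **Weaker matches:** the house crop (0.94) and the stadium base crop (0.76) also showed no shift. The changed paddle and its shadow probably account for those lower scores. I did not check that separately.
- **Disagreement:** the two cameras placed the hinge about 7 mm apart in x. I chose contact points that allowed for that.

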